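# Key the tape spindle's retaining flange onto its pin

### The job

The light grey retaining flange on the tape spindle is sitting high on its post because the notch in its rim is not over the steel pin. With closed fingertips, push its thumb bar round until the notch stands over the pin, then press the flange gently straight down until it is fully home over the pin. Do not grip, force or lift the flange, leave everything else on the table where it is, and finish with the hand clear.

Things in the scene. Friction and masses are not known exactly. Their poses are not given: they have to be found in the camera images.
- spindle: tape spindle stand, fixed: black round foot 156 mm across, 8 mm thick, and a hub 74 mm across with a part-used roll of blue painter's tape (100 mm across, top at 44.5 mm); a steel pin stands on the foot. Origin: centre of its underside, on the table; z up; its x axis points from the spindle axis to the pin
- pin_top (a point): top of the upright steel pin: 12 mm in diameter with a round nose, 58 mm from the spindle axis, top 55 mm above the table. Seen from above it stands out 8 mm past the flange's rim
- flange: light grey plastic retaining flange over the roll: disc 112 mm across, 5 mm thick, one notch in its rim, and a straight thumb bar across its middle; a 3 mm high rib runs from one bar end to the notch. Origin: on the spindle axis at the disc's underside (46 mm above the table when home, disc top 5 mm and bar top 19 mm above it). x axis along the bar to the notch, z up
- notch (a point): middle of the notch's mouth, 58 mm from the axis, level with the disc's top. The notch is 18 mm wide, cut in to 49 mm from the axis: 3 mm play on either side of the pin, whose round nose draws it in a little further. It is straight above pin_top when they meet; pressed elsewhere, the disc lands on the pin and stops 7 to 8 mm high
- bar_top (a point): middle of the thumb bar's top, on the spindle axis: the place to press
- thumb_bar: the straight thumb bar moulded on the flange across its middle: 80 mm long (ends 40 mm from the axis), 14 mm wide, upright sides, standing 14 mm above the disc, its top edges rounded by 2 mm. Origin and axes are the flange's
- flange_turn (a joint): turn of the flange on its post in rad, growing anticlockwise seen from above, free all round (no stops); 0 (or 2 pi) where the notch is over the pin. Slight drag, about 0.03 N m; it stays where it is left
- flange_height (a joint): height of the flange above its seat in m: 0 fully home, about 0.0105 to 0.0125 at the start. The bore is a snug push fit on the post: it takes about 4 N to slide it up or down, and it stays where it is left
- stapler: silver aluminium press-button stapler, 150 x 40 x 62 mm; stands by, not part of the job. Origin: centre of its underside
- pencil_cup: round teal plastic pencil cup, 80 mm across, 100 mm tall, pencils standing to 190 mm; stands by, not part of the job. Origin: centre of its underside
- bottle: brown glass bottle with a tight black cap, 62 mm across, 165 mm tall; stands by, not part of the job. Origin: centre of its underside
- coaster: round white ceramic coaster, 98 mm across, 9 mm thick; stands by, not part of the job. Origin: centre of its underside
- spare_roll: loose blue tape ring lying flat, 110 mm across, 24 mm tall; stands by, not part of the job. Origin: centre of its underside
- staple_box: small carton of staples, 63 x 43 x 23 mm; stands by, not part of the job. Origin: centre of its underside
- eraser: rubber eraser, 52 x 22 x 12 mm; stands by, not part of the job. Origin: centre of its underside
- brush: flat paint brush lying down, 190 mm long, 42 mm wide; stands by, not part of the job. Origin: under the middle of its length, at table height; x along it
There are look-alikes about, which are no part of the job. There is more than one size of the spindle; the one meant has the size given above.

How it is judged:
At the end, for the whole second after the job is handed in: the flange is home on its seat (within 1.5 mm) with its notch over the pin (within 5 mm) and at rest (value of joint flange_height below 0.0015 m and horizontal distance between notch and pin_top below 0.005 m and linear speed of flange below 0.01 m/s and angular speed of flange below 0.05 rad/s); the robot touches nothing.
It fails at once if the flange is lifted on its post (more than 17 mm above its seat, over 4 mm up from where it sat) (value of joint flange_height above 0.017 m).
It fails at once if the thumb bar is gripped: the fingers bear on its sides with more than 30 N (contact force between the fingers and thumb_bar above 30 N).
It fails at once if the flange is forced: the fingers bear on it with more than 60 N (contact force between the fingers and flange above 60 N).
It fails at once if a bystander is moved by more than 20 mm (distance of any of stapler, pencil_cup, bottle, coaster, spare_roll, staple_box, eraser, brush from where it was at the start of the episode above 0.02 m).
It also fails if it takes over 61 s, if anything falls off the work surface, if the arm or the gripper's body presses on something with over 40 N, if the wrist force passes 120 N, or if a joint passes its speed limit or range.

### The arm

A 6-joint arm with a two-finger parallel gripper is mounted at the origin on the work surface. World frame = base frame: x ahead of the robot, y to its left, z up, the work surface at z = 0. Lengths are in m, angles in rad, forces in N, time in s.
With the tool pointing down it reaches from about 0.15 to 0.775 m from the base axis. Payload 6.1 kg.
Tool frame: the origin (TCP) lies on the centre line of the jaws, within the pads' length; the fingertips stand 25 mm ahead of it and the grasp point (between the pads) lies 6 mm ahead of it; z points along the fingers, y is the line along which they close (so a half turn about z gives the same grasp; the last joint's range is limited). The gripper opens to 85 mm and grips with 20 to 120 N. Pads are 22 mm wide; open, the fingers measure 114 mm over their backs; the gripper's body (76 mm by 85 mm) begins 54 mm behind the grasp point. The pads swing forward as they close: fully open they stand 13 mm farther back than shut.
Start: joints at [-1.217, 0.126, -0.04, 1.405, 0, 1.571], TCP at [0.182, -0.492, 0.256] pointing down, gripper open.
Joint ranges: [-2.72, 2.72], [-0.95, 1.95], [-1.27, 1.35], [-1.78, 2.02], [-1.46, 1.47], [-3.14, 3.14]. Speed limits (rad/s): [2.39, 2.39, 3.01, 3.14, 3.14, 3.14].

### API

Orientations are given as [roll, pitch, yaw] about the fixed x, y, z axes, in that order (R = Rz(yaw) Ry(pitch) Rx(roll)).
In Python, from cell import ctrl gives the robot as it stands.
- The arm moves only by the tool step_arm, never from a script. Its argument "moves" is a list of rows, each an object with "rot": the turn, a rotation vector about the tool's x, y, z in degrees, a list of three; "xyz": the shift along the tool's x, y, z in mm, a list of three; "claw": the closure, from 0 (fully open) to 1 (shut). In form: [{"rot": [ax, ay, az], "xyz": [tx, ty, tz], "claw": claw}, ...]. A call has exactly 10 rows; each row shifts and turns the commanded pose from where the row before left it, along the tool's axes as they then stand; what a row does not reach is not made up. A row lasts 1/12 s, in which the tool goes at most 41.7 mm and 7.16 degrees, less where a joint would pass 70% of its speed; a pose out of reach is approached as far as the arm can. A call is refused whole if a number of a shift passes 41.7 or a number of a turn 7.16, either way. A call with a gripper value outside its range is refused whole. The fingers move at their own pace and stop on an object; the grip force is fixed at half the most. Time passes only in rows, so rows that do not move let the fingers close, or fill a call up. It gives the time, the measured TCP pose, the force, the opening and the grip force at its end, in the units of the state.
- ctrl.read_state(): the state, without advancing time (a new reading comes with each control period).
- ctrl.grab_frame(name): name is "scene" or "side" or "wrist"; returns (picture, depth): 384x512x3 uint8, red, green, blue; 384x512 float32, m along the optical axis (not along the pixel's ray), 0 where there is no reading.
- ctrl.camera_info(name): a dict with "intrinsics" (3x3 intrinsics, pixels), "R" (3x3) and "t" (3): a world point X has camera coordinates R X + t. Camera axes: x right, y down, z forward; pixel columns grow to the right and rows downward; lengths in m; the calibration is good to about 2 mm. A picture is of the moment at which its call begins: read the wrist's pose just before it. camera_info takes no time and is no camera call; for the wrist camera it gives the pose at the moment of the call.
- ctrl.job_done(): hands the job in; it is judged then, once.
The state is a dict: "clock": time; "q": joint angles; "joint_vel": joint speeds; "joint_efforts": joint torques, N m; "position": TCP position; "orientation": TCP orientation; "ft_force": force on the tool from outside, world axes, zero at the start; "moment": the same for the moment, N m; "opening": finger opening in m; "grasp_force": force on a finger pad.
Only numpy, scipy, OpenCV 4.12 (cv2) and the standard library are available. Lean on these libraries where they do the work, as an engineer would, in place of code of your own. Each camera call takes 0.05 s, during which the arm holds its last target. There are 200 camera calls.

## Working session

There is one attempt and no reset: what is moved stays moved. The work goes in short steps, Python scripts to look and compute and a tool call to move; the robot and the scene stay as the last step left them, time stands still between calls to the robot, and variables do not carry over. Pictures are saved under pics/ and viewed, at most 10 in all, crops included, and the job is handed in when it is done.

Besides the shell and the picture viewer there is one more tool, called after "Emit:" by a JSON object that holds its "op" and its "data", one argument or row to a line. step_arm: Moves the arm, as the interface text tells. Its arguments: {"type":"object","properties":{"moves":{"type":"array"}},"required":["moves"]}

```bash
mkdir -p pics
cat > h.py <<'E'
import numpy as np,cv2
from cell import ctrl
def grab(n):
    s=ctrl.read_state(); i=ctrl.camera_info(n); p,d=ctrl.grab_frame(n); return p,d,i
def ray(i,u,v,z):
    K,R,t=[np.array(i[k],float) for k in("intrinsics","R","t")]
    c=-R.T@t; r=R.T@np.linalg.inv(K)@np.array([u,v,1.]); return c+r*(z-c[2])/r[2]
def cloud(d,i):
    K,R,t=[np.array(i[k],float) for k in("intrinsics","R","t")]
    v,u=np.mgrid[:d.shape[0],:d.shape[1]]
    P=np.stack([u*d,v*d,d],-1)@np.linalg.inv(K).T
    return (P-t)@R
def proj(i,X):
    K,R,t=[np.array(i[k],float) for k in("intrinsics","R","t")]
    p=K@(R@np.array(X)+t); return p[:2]/p[2]
E
python3 - <<'E'
from h import *
print(ctrl.read_state())
for n in("scene","side"):
    p,d,i=grab(n); cv2.imwrite(f"pics/{n}0.png",p[:,:,::-1]); np.savez(f"{n}0.npz",p=p,d=d,**i)
    print(n,-np.array(i["R"]).T@np.array(i["t"]))
E
```

```text
{'clock': 0.0, 'q': array([-1.21701175e+00,  1.26349646e-01, -4.06152772e-02,  1.40540272e+00,
        5.19285456e-06,  1.57078049e+00]), 'joint_vel': array([ 0.00052239,  0.00034997,  0.00155414, -0.00035822,  0.00011582,
        0.00027688]), 'joint_efforts': array([ 1.18512613e-03, -4.35906279e+01,  3.52931750e+01,  1.69799180e-02,
        7.13423424e-05, -2.88903288e-05]), 'position': array([ 0.18175758, -0.49213271,  0.25554104]), 'orientation': array([-3.14002134e+00, -5.21772974e-06,  3.53800402e-01]), 'ft_force': array([ 0.87671132,  0.20783156, -0.5681999 ]), 'moment': array([-0.01848213,  0.00325567,  0.02289744]), 'grasp_force': 0.0, 'opening': 0.0852348504279568}
scene [ 1.2277235  -0.06548202  1.16964285]
side [0.11009727 0.81969339 0.99565723]
```

View pics/scene0.png

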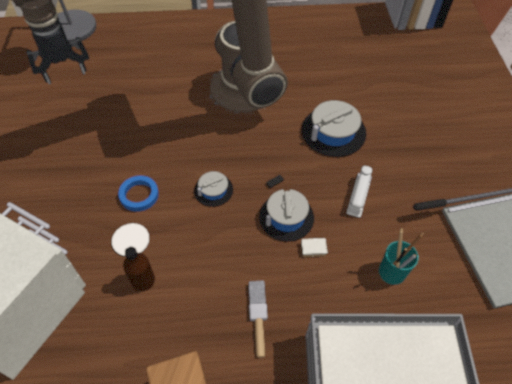

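View pics/side0.png

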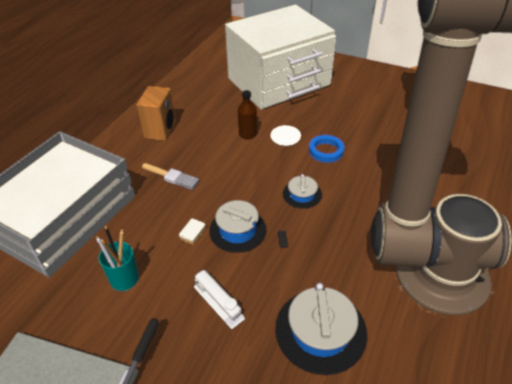

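The scene view shows three spindles, at about (335,122), (287,210) and (213,186). I'll measure their sizes to tell which one is meant.

Run:
```python
from h import *
z=np.load("scene0.npz"); p,d=z["p"],z["d"]; P=cloud(d,z)
hsv=cv2.cvtColor(p,cv2.COLOR_RGB2HSV)
for u,v in((335,122),(287,210),(213,186)):
    m=np.zeros(d.shape,np.uint8); m[v-45:v+45,u-45:u+45]=1
    m&=((hsv[...,1]<60)&(hsv[...,2]>110)&(P[...,2]>0.02)).astype(np.uint8)
    n,l,s,c=cv2.connectedComponentsWithStats(m); k=1+s[1:,4].argmax(); 
    Q=P[l==k]; h=np.median(Q[:,2])
    cnt=cv2.findContours((l==k).astype(np.uint8),0,1)[0][0][:,0]
    W=np.array([ray(z,a,b,h)[:2] for a,b in cnt],np.float32)
    (cx,cy),r=cv2.minEnclosingCircle(W); e=cv2.fitEllipse(W)
    # black foot
    f=np.zeros(d.shape,np.uint8); f[max(v-60,0):v+60,u-60:u+60]=1
    f&=((p.max(2)<45)&(P[...,2]<0.03)&(np.hypot(P[...,0]-cx,P[...,1]-cy)<0.15)).astype(np.uint8)
    F=P[f>0]; print(u,v,"h",h,"ctr",cx,cy,"D",2*r,e,"foot far radius",np.percentile(np.hypot(F[:,0]-cx,F[:,1]-cy),97))
ims=[]
for n,cs in(("scene",((335,122),(287,210),(213,186))),("side",((322,325),(238,222),(302,190)))):
    p=np.load(n+"0.npz")["p"]
    ims.append(np.hstack([cv2.resize(p[max(v-32,0):max(v-32,0)+64,u-32:u+32],(264,264),interpolation=2) for u,v in cs]))
cv2.imwrite("pics/crop.png",np.vstack(ims)[:,:,::-1])
```

```text
335 122 h 0.06945573133489721 ctr 0.22394298017024994 0.26642611622810364 D 0.15791289508342743 ((0.22334018349647522, 0.27069199085235596), (0.14660325646400452, 0.14774800837039948), 42.2285041809082) foot far radius 0.10184865025809428
287 210 h 0.0637436017380609 ctr 0.5275543928146362 0.08130800724029541 D 0.12231764197349548 ((0.5295336246490479, 0.08538047224283218), (0.10939417779445648, 0.11193045973777771), 17.762399673461914) foot far radius 0.1138717185439776
213 186 h 0.03929235457177377 ctr 0.4208797514438629 -0.11558965593576431 D 0.08638705313205719 ((0.42018362879753113, -0.11537886410951614), (0.0807388424873352, 0.08195040374994278), 114.00225830078125) foot far radius 0.0545170067156992
```

View pics/crop.png

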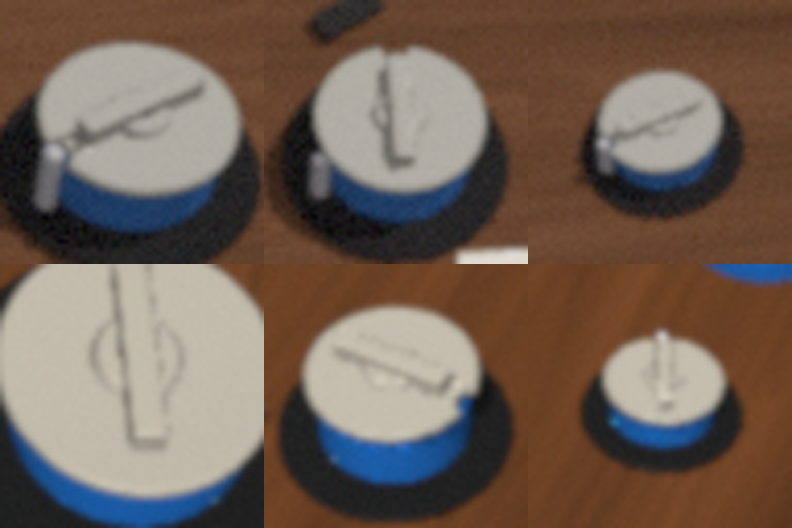

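The middle spindle is the target: its disc is about 112 mm across. Its notch points roughly to world −x and the pin stands on the −y side. Next I'll get the two bearings and the travel.

Run:
```python
from h import *
z=np.load("scene0.npz"); p,d=z["p"],z["d"]
c=ray(z,287.5,207,.0625); print("ctr rough",c)
print("pin top scene",ray(z,255+54/4.125,178+153/4.125,.055),"notch scene",ray(z,255+132/4.125,178+48/4.125,.0625))
s=np.load("side0.npz"); print("notch side",ray(s,206+(465-264)/4.125,190+(402-264)/4.125,.0625))
w=ctrl.camera_info("wrist"); st=ctrl.read_state()
print("wristcam",-w["R"].T@w["t"],"axis",w["R"][2],"imgx",w["R"][0],w["intrinsics"])
ya=st["orientation"][2]; R=np.array([[np.cos(ya),np.sin(ya)],[np.sin(ya),-np.cos(ya)]])
print("tool d",R.T@(np.array([.53,.085])-st["position"][:2]))
for nm,u,v in(("bottle",137,270),("cup",398,262),("stapler",360,192),("box",314,247),("eraser",275,182)): print(nm,ray(z,u,v,0.03))
```

```text
ctr rough [0.52992462 0.08694919 0.0625    ]
pin top scene [0.547109   0.03272214 0.055     ] notch scene [0.472971   0.09217423 0.0625    ]
notch side [0.47073752 0.0928312  0.0625    ]
wristcam [ 0.2457505  -0.46980305  0.37326292] axis [-0.24992509 -0.09127275 -0.9639537 ] imgx [ 0.3471727  -0.93780043 -0.00121536] [[331.09114217   0.         251.92033162]
 [  0.         331.09114217 187.28010732]
 [  0.           0.           1.        ]]
tool d [ 0.52663734 -0.42081193]
bottle [ 0.67127272 -0.31480717  0.03      ]
cup [0.69928356 0.35898603 0.03      ]
stapler [0.4740475 0.304001  0.03     ]
box [0.63942836 0.14694215 0.03      ]
eraser [0.4216678 0.0652829 0.03     ]
```

Emit:
{"op": "step_arm", "data": {
  "moves": [
    {"rot":[0,0,0],"xyz":[27.8,-24.2,0],"claw":1},
    {"rot":[0,0,0],"xyz":[27.8,-24.2,0],"claw":1},
    {"rot":[0,0,0],"xyz":[27.8,-24.2,0],"claw":1},
    {"rot":[0,0,0],"xyz":[27.8,-24.2,0],"claw":1},
    {"rot":[0,0,0],"xyz":[27.8,-24.2,0],"claw":1},
    {"rot":[0,0,0],"xyz":[27.8,-24.2,0],"claw":1},
    {"rot":[0,0,0],"xyz":[27.8,-24.2,0],"claw":1},
    {"rot":[0,0,0],"xyz":[27.8,-24.2,0],"claw":1},
    {"rot":[0,0,0],"xyz":[27.8,-24.2,0],"claw":1},
    {"rot":[0,0,0],"xyz":[27.8,-24.2,0],"claw":1}
  ]
}}

```text
clock: 0.93
position: [0.359, -0.1674, 0.2562]
orientation: [3.142, 0.0, 0.354]
ft_force: [0.1, -0.5, 0.4]
opening: 0.0002
grasp_force: 0.0
```

Emit:
{"op": "step_arm", "data": {
  "moves": [
    {"rot":[0,0,0],"xyz":[27.8,-24.2,0],"claw":1},
    {"rot":[0,0,0],"xyz":[27.8,-24.2,0],"claw":1},
    {"rot":[0,0,0],"xyz":[27.8,-24.2,0],"claw":1},
    {"rot":[0,0,0],"xyz":[27.8,-24.2,0],"claw":1},
    {"rot":[0,0,0],"xyz":[27.8,-24.2,0],"claw":1},
    {"rot":[0,0,0],"xyz":[27.8,-24.2,0],"claw":1},
    {"rot":[0,0,0],"xyz":[27.8,-24.2,0],"claw":1},
    {"rot":[0,0,0],"xyz":[27.8,-24.2,0],"claw":1},
    {"rot":[0,0,0],"xyz":[27.8,-24.2,0],"claw":1},
    {"rot":[0,0,0],"xyz":[27.8,-24.2,0],"claw":1}
  ]
}}

```text
clock: 1.77
position: [0.5361, 0.156, 0.2558]
orientation: [3.142, 0.001, 0.354]
ft_force: [0.8, -1.0, 0.7]
opening: -0.0005
grasp_force: 0.0
```

Emit:
{"op": "step_arm", "data": {
  "moves": [
    {"rot":[0,0,7],"xyz":[0,0,0],"claw":1},
    {"rot":[0,0,7],"xyz":[0,0,0],"claw":1},
    {"rot":[0,0,7],"xyz":[0,0,0],"claw":1},
    {"rot":[0,0,7],"xyz":[0,0,0],"claw":1},
    {"rot":[0,0,7],"xyz":[0,0,0],"claw":1},
    {"rot":[0,0,7],"xyz":[0,0,0],"claw":1},
    {"rot":[0,0,7],"xyz":[0,0,0],"claw":1},
    {"rot":[0,0,7],"xyz":[0,0,0],"claw":1},
    {"rot":[0,0,7],"xyz":[0,0,0],"claw":1},
    {"rot":[0,0,7],"xyz":[0,0,0],"claw":1}
  ]
}}

```text
clock: 2.6
position: [0.5088, -0.1485, 0.2556]
orientation: [-2.93, 0.121, -0.39]
ft_force: [1.3, -0.9, -0.1]
opening: 0.0
grasp_force: 0.0
```

Emit:
{"op": "step_arm", "data": {
  "moves": [
    {"rot":[0,0,7],"xyz":[0,0,0],"claw":1},
    {"rot":[0,0,7],"xyz":[0,0,0],"claw":1},
    {"rot":[0,0,7],"xyz":[0,0,0],"claw":1},
    {"rot":[0,0,7],"xyz":[0,0,0],"claw":1},
    {"rot":[0,0,7],"xyz":[0,0,0],"claw":1},
    {"rot":[0,0,7],"xyz":[0,0,0],"claw":1},
    {"rot":[0,0,4],"xyz":[0,0,0],"claw":1},
    {"rot":[0,0,0],"xyz":[0,0,0],"claw":1},
    {"rot":[0,0,0],"xyz":[0,0,0],"claw":1},
    {"rot":[0,0,0],"xyz":[0,0,0],"claw":1}
  ]
}}

```text
clock: 3.43
position: [0.3833, -0.3147, 0.2555]
orientation: [-2.863, 0.311, -0.837]
ft_force: [0.5, -0.2, 0.6]
opening: 0.0002
grasp_force: 0.0
```

Run:
```python
from h import *
s=ctrl.read_state(); print(s["clock"],s["position"],s["orientation"],s["q"],s["opening"],s["ft_force"])
p,d,i=grab("wrist"); np.savez("w1.npz",p=p,d=d,**i); cv2.imwrite("pics/w1.png",p[:,:,::-1])
print(proj(i,[.53,.087,.0625]))
```

```text
3.4333 [ 0.38329439 -0.31465792  0.25554796] [-2.86325208  0.31142846 -0.83666602] [-0.83765216  0.30032186  0.11044463  1.69261563  0.27803828  3.14061646] 0.00021373244325793584 [ 0.51351078 -0.17212845  0.60641708]
[ 53.52172416 234.1969131 ]
```

View pics/w1.png

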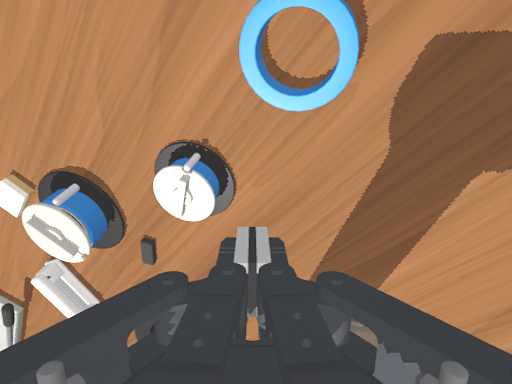

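My sign for joint 6 was wrong. It ran into its limit and the arm drifted, but nothing was touched and the arm is clear. I'll use the opposite yaw (84°), which stays in range through the whole push.

Run:
```python
from h import *
from scipy.spatial.transform import Rotation as R
s=ctrl.read_state(); A=R.from_euler("xyz",s["orientation"])
for y in(20,84):
    v=(A.inv()*R.from_euler("xyz",[180,0,y],degrees=True)).as_rotvec(degrees=True); print(y,v,v/10,v/20)
```

```text
20 [-24.50097552   6.23706291 -69.33598449] [-2.45009755  0.62370629 -6.93359845] [-1.22504878  0.31185315 -3.46679922]
84 [ -28.67703902   -9.16189081 -132.03871087] [ -2.8677039   -0.91618908 -13.20387109] [-1.43385195 -0.45809454 -6.60193554]
```

Emit:
{"op": "step_arm", "data": {
  "moves": [
    {"rot":[-1.43,-0.46,-6.6],"xyz":[0,0,0],"claw":1},
    {"rot":[-1.43,-0.46,-6.6],"xyz":[0,0,0],"claw":1},
    {"rot":[-1.43,-0.46,-6.6],"xyz":[0,0,0],"claw":1},
    {"rot":[-1.43,-0.46,-6.6],"xyz":[0,0,0],"claw":1},
    {"rot":[-1.43,-0.46,-6.6],"xyz":[0,0,0],"claw":1},
    {"rot":[-1.43,-0.46,-6.6],"xyz":[0,0,0],"claw":1},
    {"rot":[-1.43,-0.46,-6.6],"xyz":[0,0,0],"claw":1},
    {"rot":[-1.43,-0.46,-6.6],"xyz":[0,0,0],"claw":1},
    {"rot":[-1.43,-0.46,-6.6],"xyz":[0,0,0],"claw":1},
    {"rot":[-1.43,-0.46,-6.6],"xyz":[0,0,0],"claw":1}
  ]
}}

```text
clock: 4.32
position: [0.3841, -0.3137, 0.2559]
orientation: [-2.902, 0.065, 0.323]
ft_force: [-0.4, 0.6, -0.3]
opening: -0.0002
grasp_force: 0.0
```

Emit:
{"op": "step_arm", "data": {
  "moves": [
    {"rot":[-1.43,-0.46,-6.6],"xyz":[0,0,0],"claw":1},
    {"rot":[-1.43,-0.46,-6.6],"xyz":[0,0,0],"claw":1},
    {"rot":[-1.43,-0.46,-6.6],"xyz":[0,0,0],"claw":1},
    {"rot":[-1.43,-0.46,-6.6],"xyz":[0,0,0],"claw":1},
    {"rot":[-1.43,-0.46,-6.6],"xyz":[0,0,0],"claw":1},
    {"rot":[-1.43,-0.46,-6.6],"xyz":[0,0,0],"claw":1},
    {"rot":[-1.43,-0.46,-6.6],"xyz":[0,0,0],"claw":1},
    {"rot":[-1.43,-0.46,-6.6],"xyz":[0,0,0],"claw":1},
    {"rot":[-1.43,-0.46,-6.6],"xyz":[0,0,0],"claw":1},
    {"rot":[-1.43,-0.46,-6.6],"xyz":[0,0,0],"claw":1}
  ]
}}

```text
clock: 5.15
position: [0.384, -0.3135, 0.2561]
orientation: [3.141, 0.0, 1.473]
ft_force: [-0.3, -0.6, -0.2]
opening: 0.0
grasp_force: 0.0
```

```bash
cat >> h.py <<'E'
from scipy.spatial.transform import Rotation as Ro
def to(xyz,yaw):
    s=ctrl.read_state(); A=Ro.from_euler("xyz",s["orientation"])
    print("t",s["clock"],"pos",s["position"].round(4),"rpy",np.degrees(s["orientation"]).round(1),"F",s["ft_force"].round(1),"q6",round(np.degrees(s["q"][5])))
    print("tool shift mm",(A.inv().apply(np.array(xyz)-s["position"])*1e3).round(1),"rot",(A.inv()*Ro.from_euler("xyz",[180,0,yaw],degrees=True)).as_rotvec(degrees=True).round(1))
E
python3 -c "
from h import *
to([.523,.017,.256],84)"
```

```text
t 5.15 pos [ 0.384  -0.3135  0.2561] rpy [180.    0.   84.4] F [-0.3 -0.6 -0.2] q6 56
tool shift mm [3.424e+02 1.061e+02 1.000e-01] rot [0.  0.  0.4]
```

Emit:
{"op": "step_arm", "data": {
  "moves": [
    {"rot":[0,0,0],"xyz":[38,11.8,0],"claw":1},
    {"rot":[0,0,0],"xyz":[38,11.8,0],"claw":1},
    {"rot":[0,0,0],"xyz":[38,11.8,0],"claw":1},
    {"rot":[0,0,0],"xyz":[38,11.8,0],"claw":1},
    {"rot":[0,0,0],"xyz":[38,11.8,0],"claw":1},
    {"rot":[0,0,0],"xyz":[38,11.8,0],"claw":1},
    {"rot":[0,0,0],"xyz":[38,11.8,0],"claw":1},
    {"rot":[0,0,0],"xyz":[38,11.8,0],"claw":1},
    {"rot":[0,0,0],"xyz":[38,11.8,0],"claw":1},
    {"rot":[0,0,0],"xyz":[0,0,0],"claw":1}
  ]
}}

```text
clock: 5.98
position: [0.5268, 0.021, 0.2555]
orientation: [-3.141, -0.003, 1.473]
ft_force: [-0.3, -1.1, 0.3]
opening: 0.0002
grasp_force: 0.0
```

Run:
```python
from h import *
to([.523,.017,.256],84)
p,d,i=grab("wrist"); np.savez("w2.npz",p=p,d=d,**i)
u,v=proj(i,[.53,.087,.0625]); print(u,v)
cv2.imwrite("pics/w2.png",p[:,:,::-1])
```

```text
t 5.9833 pos [0.5268 0.021  0.2555] rpy [-180.    -0.2   84.4] F [-0.3 -1.1  0.3] q6 98
tool shift mm [-4.3 -3.4 -0.5] rot [-0.  -0.2  0.4]
247.39813563695148 97.19206753423232
```

View pics/w2.png

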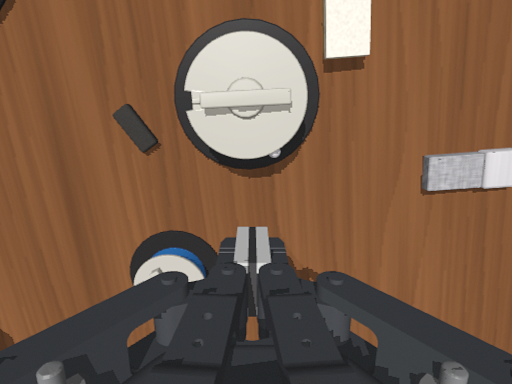

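The wrist view shows the flange at about (246,95), the notch at the left rim (190,101) and the pin top at (274,153). I'll measure these precisely.

```bash
cat > meas.py <<'E'
from h import *
def meas(f=None,h=.0625,c0=(.53,.087)):
    if f: z=dict(np.load(f)); p,d=z["p"],z["d"]
    else:
        p,d,z=grab("wrist")
    P=cloud(d,z); hs=cv2.cvtColor(p,cv2.COLOR_RGB2HSV)
    near=np.hypot(P[...,0]-c0[0],P[...,1]-c0[1])
    m=((hs[...,1]<60)&(hs[...,2]>130)&(near<.064)&(P[...,2]>.045)).astype(np.uint8)
    n,l,s,_=cv2.connectedComponentsWithStats(m); m=(l==1+s[1:,4].argmax()).astype(np.uint8)
    H=np.median(P[(m>0)][:,2])
    cnt=max(cv2.findContours(m,0,1)[0],key=len)
    W=np.array([ray(z,a,b,h)[:2] for a,b in cnt[:,0]])
    from scipy.optimize import least_squares
    fit=lambda W:least_squares(lambda q:np.hypot(W[:,0]-q[0],W[:,1]-q[1])-q[2],[*c0,.056],loss="soft_l1",f_scale=.0007).x
    q=fit(W); c=q[:2]
    # notch: dark samples on rings
    a=np.radians(np.arange(0,360,.5)); out=[]
    for r in(.051,.053,.055):
        X=np.stack([c[0]+r*np.cos(a),c[1]+r*np.sin(a),0*a+h],1)
        uv=np.array([proj(z,x) for x in X]).astype(np.float32)
        g=cv2.remap(m*255,uv[:,:1],uv[:,1:],1)[:,0]
        k=g<128; 
        if k.any(): out.append((r,round(np.degrees(np.angle(np.exp(1j*a[k]).mean()))%360,1),k.sum()*.5))
    # bar: points above disc by depth
    B=P[(near<.05)&(P[...,2]>H+.009)]
    bar=None
    if len(B)>20:
        v=np.linalg.svd(B[:,:2]-B[:,:2].mean(0),full_matrices=False)[2][0]; bar=(B.mean(0).round(4),len(B),round(np.degrees(np.arctan2(v[1],v[0]))%180,1))
    print("disc depth h",H.round(4),"c",q.round(4),"notch(r,ang,width deg)",out,"bar",bar)
    return p,d,z,P,hs,q,near
E
python3 - <<'E'
from meas import *
p,d,z,P,hs,q,near=meas("w2.npz")
c=q[:2]; k=(near>.05)&(near<.07)&(P[...,2]>.047)&(P[...,2]<.058)
ang=np.degrees(np.arctan2(P[...,1]-c[1],P[...,0]-c[0]))%360
k&=(ang>270)&(ang<305); Q=P[k]; v,u=np.nonzero(k); print("pin pts",len(Q),Q.mean(0),"pix",u.mean(),v.mean())
x=ray(z,u.mean(),v.mean(),.055)[:2]; print("pin",x,"r",np.hypot(*(x-c)),"ang",np.degrees(np.arctan2(*(x-c)[::-1]))%360)
g=p[140:165,260:290].astype(int).sum(2)/3; vv,uu=np.nonzero(g[8:]>100)
x=ray(z,uu.mean()+260,vv.mean()+148,.053)[:2]; print("pin col",uu.mean()+260,vv.mean()+148,x,"r",np.hypot(*(x-c)),np.degrees(np.arctan2(*(x-c)[::-1]))%360)
# foot centre
f=((p.max(2)<50)&(P[...,2]<.02)&(near<.1)).astype(np.uint8)
W=np.array([ray(z,a,b,.008)[:2] for a,b in cv2.convexHull(max(cv2.findContours(f,0,1)[0],key=len))[:,0]],np.float32)
print("foot",cv2.minEnclosingCircle(W))
E
```

```text
disc depth h 0.0627 c [0.528  0.0867 0.0552] notch(r,ang,width deg) [(0.051, np.float64(176.8), np.float64(19.0)), (0.053, np.float64(177.2), np.float64(19.0)), (0.055, np.float64(177.0), np.float64(18.5))] bar (array([0.5262, 0.0638, 0.2478]), 4500, np.float64(77.4))
pin pts 59 [0.55097693 0.03143211 0.05342721] pix 274.6271186440678 153.8135593220339
pin [0.55089262 0.03171048] r 0.05951903824780286 ang 292.6175626847704
pin col 269.6820809248555 151.83236994219652 [0.54635438 0.03377129] r 0.05597456042572538 289.13857431839045
foot ((0.5314306020736694, 0.047029513865709305), 0.06543663889169693)
```

Disc centre is (0.528, 0.0867), notch at 177°, pin at 292.6° (r = 59.5 mm, where 58 was expected), so the flange must turn about +115.6°. I'll start behind the free end of the bar with the +x face at yaw 87°.

```bash
python3 -c "
from h import *
to([.5602,.0514,.0925],87)"
```

```text
t 6.0333 pos [0.5258 0.0185 0.2556] rpy [-1.799e+02 -1.000e-01  8.440e+01] F [-0.1  0.5  0.2] q6 98
tool shift mm [ 35.9  31.2 163.1] rot [-0.1 -0.1 -2.6]
```

Emit:
{"op": "step_arm", "data": {
  "moves": [
    {"rot":[0,0,-2.6],"xyz":[12,10.4,0],"claw":1},
    {"rot":[0,0,0],"xyz":[12,10.4,0],"claw":1},
    {"rot":[0,0,0],"xyz":[12,10.4,0],"claw":1},
    {"rot":[0,0,0],"xyz":[0,0,30],"claw":1},
    {"rot":[0,0,0],"xyz":[0,0,30],"claw":1},
    {"rot":[0,0,0],"xyz":[0,0,30],"claw":1},
    {"rot":[0,0,0],"xyz":[0,0,25],"claw":1},
    {"rot":[0,0,0],"xyz":[0,0,20],"claw":1},
    {"rot":[0,0,0],"xyz":[0,0,10],"claw":1},
    {"rot":[0,0,0],"xyz":[0,0,0],"claw":1}
  ]
}}

```text
clock: 6.87
position: [0.557, 0.0474, 0.1087]
orientation: [-3.136, -0.0, 1.51]
ft_force: [-0.2, -0.2, -0.4]
opening: -0.0
grasp_force: 0.0
```

Run:
```python
from h import *
to([.5602,.0514,.0925],87)
p,d,i=grab("wrist"); P=cloud(d,i); cv2.imwrite("pics/w3.png",p[:,:,::-1])
# fingertip region, lowest gripper points near jaw line
s=ctrl.read_state(); A=Ro.from_euler("xyz",s["orientation"])
L=A.inv().apply((P-s["position"]).reshape(-1,3)); k=(np.abs(L[:,1])<.02)&(L[:,0]<.03)&(L[:,0]>-.03)&(L[:,2]<.05)&(L[:,2]>0)
Q=L[k]; h=np.histogram(Q[:,2],bins=np.arange(0,.051,.0025)); print(h[0]); 
T=Q[(Q[:,2]>.015)&(Q[:,2]<.026)]; print(len(T), T.min(0),T.max(0))
```

```text
t 6.8667 pos [0.557  0.0474 0.1087] rpy [-179.7   -0.    86.5] F [-0.2 -0.2 -0.4] q6 98
tool shift mm [ 4.2  3.1 16.2] rot [-0.3 -0.  -0.5]
[ 197  181  188  144  183  144  140  115   67    9    0    0    0    0
    0    0    7   14  777 3255]
331 [ 0.00539866 -0.01370295  0.0150092 ] [0.0107167  0.01316728 0.02349293]
```

View pics/w3.png

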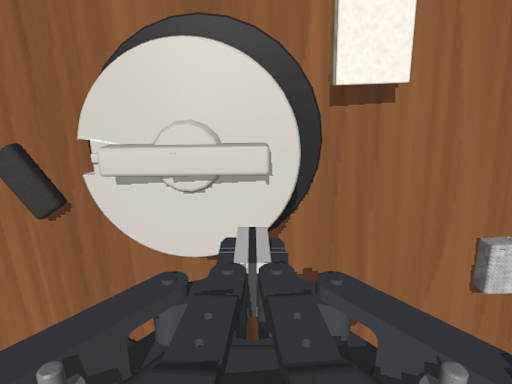

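Emit:
{"op": "step_arm", "data": {
  "moves": [
    {"rot":[-0.3,0,-0.5],"xyz":[4,3,0],"claw":1},
    {"rot":[0,0,0],"xyz":[0,0,5],"claw":1},
    {"rot":[0,0,0],"xyz":[0,0,5],"claw":1},
    {"rot":[0,0,0],"xyz":[0,0,4],"claw":1},
    {"rot":[0,0,0],"xyz":[0,0,2],"claw":1},
    {"rot":[0,0,0],"xyz":[0,0,0],"claw":1},
    {"rot":[0,0,0],"xyz":[4,0,0],"claw":1},
    {"rot":[0,0,0],"xyz":[4,0,0],"claw":1},
    {"rot":[0,0,0],"xyz":[4,0,0],"claw":1},
    {"rot":[0,0,0],"xyz":[0,0,0],"claw":1}
  ]
}}

```text
clock: 7.75
position: [0.5629, 0.0641, 0.095]
orientation: [3.137, -0.001, 1.519]
ft_force: [0.2, 0.4, 0.3]
opening: -0.0001
grasp_force: 0.0
```

```bash
cat >> h.py <<'E'
C=np.array([.528,.0867])
def plan(th,gap=17.5,r=34,z=.0925):
    # tip pose for bar free-end bearing th deg
    a=np.radians(th); u=np.array([np.cos(a),np.sin(a)]); t=np.array([-u[1],u[0]])
    x=C+r*1e-3*u-gap*1e-3*t; to([*x,z],th+90)
    s=ctrl.read_state(); ya=s["orientation"][2]; u=np.array([np.sin(ya),-np.cos(ya)]); t=np.array([-u[1],u[0]]); w=s["position"][:2]-C
    print("now r",w@u*1e3,"behind",-w@t*1e3,"yaw-90",np.degrees(ya)-90)
E
sed -i 's/P\[...,2\]>H+.009)/P[...,2]>H+.009)\&(P[...,2]<H+.02)/' meas.py
python3 - <<'E'
from h import *
plan(-3)
E
```

```text
t 7.75 pos [0.5629 0.0641 0.095 ] rpy [ 1.798e+02 -1.000e-01  8.700e+01] F [0.2 0.4 0.3] q6 99
tool shift mm [ 3.2 -2.   2.5] rot [ 0.2 -0.1  0. ]
now r 35.9923775708619 behind 20.752413478373608 yaw-90 -2.970227117579327
```

Emit:
{"op": "step_arm", "data": {
  "moves": [
    {"rot":[0.2,0,0],"xyz":[1,-1,2],"claw":1},
    {"rot":[0,0,0],"xyz":[2,-1,0],"claw":1},
    {"rot":[0,0,-6],"xyz":[3.6,1.9,0],"claw":1},
    {"rot":[0,0,-6],"xyz":[3.6,1.9,0],"claw":1},
    {"rot":[0,0,-6],"xyz":[3.6,1.9,0],"claw":1},
    {"rot":[0,0,-6],"xyz":[3.6,1.9,0],"claw":1},
    {"rot":[0,0,-6],"xyz":[3.6,1.9,0],"claw":1},
    {"rot":[0,0,-6],"xyz":[3.6,1.9,0],"claw":1},
    {"rot":[0,0,0],"xyz":[0,0,0],"claw":1},
    {"rot":[0,0,0],"xyz":[0,0,0],"claw":1}
  ]
}}

```text
clock: 8.58
position: [0.5673, 0.0896, 0.0928]
orientation: [3.141, -0.0, 2.144]
ft_force: [0.7, 0.1, 0.3]
opening: -0.0
grasp_force: 0.0
```

Run:
```python
from meas import *
plan(33)
_=meas()
```

```text
t 8.5833 pos [0.5673 0.0896 0.0928] rpy [180.   -0.  122.8] F [0.7 0.1 0.3] q6 66
tool shift mm [ 1.5 -0.5  0.3] rot [ 0.  -0.  -0.2]
now r 34.57439991586652 behind 18.893757197724227 yaw-90 32.83374409616768
disc depth h 0.0628 c [0.5231 0.0928 0.0497] notch(r,ang,width deg) [(0.051, np.float64(143.5), np.float64(195.0)), (0.053, np.float64(138.9), np.float64(236.5)), (0.055, np.float64(127.6), np.float64(261.5))] bar (array([0.5302, 0.0882, 0.0763]), 6425, np.float64(28.0))
```

Emit:
{"op": "step_arm", "data": {
  "moves": [
    {"rot":[0,0,-6],"xyz":[4,1.7,0],"claw":1},
    {"rot":[0,0,-6],"xyz":[4,1.7,0],"claw":1},
    {"rot":[0,0,-6],"xyz":[3.7,1.9,0],"claw":1},
    {"rot":[0,0,-6],"xyz":[3.7,1.9,0],"claw":1},
    {"rot":[0,0,-6],"xyz":[3.7,1.9,0],"claw":1},
    {"rot":[0,0,-6],"xyz":[3.7,1.9,0],"claw":1},
    {"rot":[0,0,-6],"xyz":[3.7,1.9,0],"claw":1},
    {"rot":[0,0,-6],"xyz":[3.7,1.9,0],"claw":1},
    {"rot":[0,0,0],"xyz":[0,0,0],"claw":1},
    {"rot":[0,0,0],"xyz":[0,0,0],"claw":1}
  ]
}}

```text
clock: 9.47
position: [0.5521, 0.1185, 0.093]
orientation: [3.141, 0.0, 2.98]
ft_force: [-0.2, -0.1, 0.1]
opening: -0.0001
grasp_force: 0.0
```

Run:
```python
from meas import *
plan(81)
_=meas()
```

```text
t 9.4667 pos [0.5521 0.1185 0.093 ] rpy [180.    0.  170.7] F [-0.2 -0.1  0.1] q6 21
tool shift mm [ 1.3 -1.2  0.5] rot [ 0.   0.  -0.3]
now r 35.23004758504542 behind 18.665413371507558 yaw-90 80.74280896061379
disc depth h 0.0628 c [0.522 0.087 0.051] notch(r,ang,width deg) [(0.051, np.float64(239.9), np.float64(170.0)), (0.053, np.float64(187.8), np.float64(232.0)), (0.055, np.float64(173.4), np.float64(265.0))] bar (array([0.5282, 0.0894, 0.0763]), 6402, np.float64(76.4))
```

Emit:
{"op": "step_arm", "data": {
  "moves": [
    {"rot":[0,0,-6],"xyz":[3.9,1.6,0],"claw":1},
    {"rot":[0,0,-6],"xyz":[3.9,1.6,0],"claw":1},
    {"rot":[0,0,-6],"xyz":[3.7,1.8,0],"claw":1},
    {"rot":[0,0,-6],"xyz":[3.7,1.8,0],"claw":1},
    {"rot":[0,0,-5],"xyz":[3.2,1.6,0],"claw":1},
    {"rot":[0,0,0],"xyz":[0,0,0],"claw":1},
    {"rot":[0,0,0],"xyz":[0,0,0],"claw":1},
    {"rot":[0,0,0],"xyz":[-8,0,0],"claw":1},
    {"rot":[0,0,0],"xyz":[-10,0,0],"claw":1},
    {"rot":[0,0,0],"xyz":[-10,0,0],"claw":1}
  ]
}}

```text
clock: 10.35
position: [0.5611, 0.1359, 0.093]
orientation: [3.141, 0.001, -2.795]
ft_force: [0.2, -0.1, -0.8]
opening: 0.0004
grasp_force: 0.0
```

Emit:
{"op": "step_arm", "data": {
  "moves": [
    {"rot":[0,0,0],"xyz":[0,0,-20],"claw":1},
    {"rot":[0,0,0],"xyz":[0,0,-30],"claw":1},
    {"rot":[0,0,0],"xyz":[-5,20,-30],"claw":1},
    {"rot":[0,0,0],"xyz":[-10,-20,-30],"claw":1},
    {"rot":[0,0,0],"xyz":[-10,-17,-30],"claw":1},
    {"rot":[0,0,0],"xyz":[0,-17,-20],"claw":1},
    {"rot":[0,0,0],"xyz":[0,0,0],"claw":1},
    {"rot":[0,0,0],"xyz":[0,0,0],"claw":1},
    {"rot":[0,0,0],"xyz":[0,0,0],"claw":1},
    {"rot":[0,0,0],"xyz":[0,0,0],"claw":1}
  ]
}}

```text
clock: 11.18
position: [0.5945, 0.1125, 0.2512]
orientation: [3.14, -0.002, -2.793]
ft_force: [0.8, -1.4, -0.9]
opening: -0.0002
grasp_force: 0.0
```

Run:
```python
from meas import *
plan(110)
meas("w2.npz")
p,d,z,*_=meas(); np.savez("w4.npz",p=p,d=d,**z); cv2.imwrite("pics/w4.png",p[:,:,::-1])
```

```text
t 11.1833 pos [0.5945 0.1125 0.2512] rpy [ 1.799e+02 -1.000e-01 -1.600e+02] F [ 0.8 -1.4 -0.9] q6 -9
tool shift mm [ 53.5  32.3 158.8] rot [ 0.1 -0.1 -0. ]
now r 1.5662301761460757 behind 71.29082197275639 yaw-90 -250.01321894447594
disc depth h 0.0627 c [0.528  0.0867 0.0552] notch(r,ang,width deg) [(0.051, np.float64(176.8), np.float64(19.0)), (0.053, np.float64(177.2), np.float64(19.0)), (0.055, np.float64(177.0), np.float64(18.5))] bar (array([0.5278, 0.0866, 0.0763]), 1520, np.float64(177.2))
disc depth h 0.0627 c [0.5282 0.0867 0.0552] notch(r,ang,width deg) [(0.051, np.float64(288.9), np.float64(17.5)), (0.053, np.float64(283.5), np.float64(8.5)), (0.055, np.float64(283.8), np.float64(8.0))] bar (array([0.5284, 0.0863, 0.0763]), 1591, np.float64(108.7))
```

View pics/w4.png

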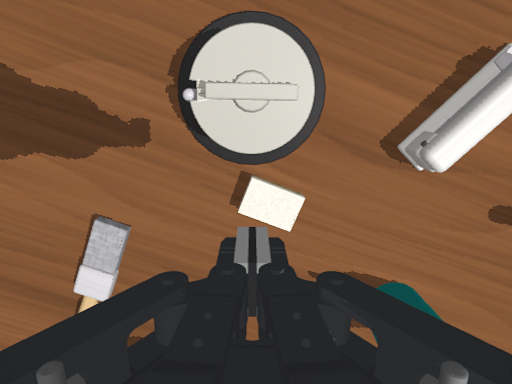

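The notch is now at 288.7° (bar 108.7°), with the pin showing at its edge near (190,94). I'll refine the pin bearing from this view.

Run:
```python
from h import *
for f,b in(("w4.npz",(180,84,202,106)),("w2.npz",(264,146,286,162))):
    z=np.load(f); p,d=z["p"],z["d"]; P=cloud(d,z)
    c=np.array([.5281,.0867]); rr=np.hypot(P[...,0]-c[0],P[...,1]-c[1]); an=np.degrees(np.arctan2(P[...,1]-c[1],P[...,0]-c[0]))%360
    k=(rr>.051)&(rr<.068)&(P[...,2]>.045)&(P[...,2]<.058)&(an>275)&(an<310)
    v,u=np.nonzero(k); x=ray(z,u.mean(),v.mean(),.053)[:2]-c
    print(f,len(u),"pix",u.mean(),v.mean(),"r",np.hypot(*x),"ang",np.degrees(np.arctan2(x[1],x[0]))%360,"an med",np.median(an[k]),"zmax",P[k][:,2].max(), "ext",an[k].min(),an[k].max(),rr[k].min(),rr[k].max())
    g=p.mean(2)[b[1]:b[3],b[0]:b[2]].astype(int); print(g) if f=="w4.npz" else 0
```

```text
w4.npz 150 pix 188.8 94.40666666666667 r 0.05731524957518049 ang 292.75550625156257 an med 293.0283634347936 zmax 0.057951033997253446 ext 279.11402584971273 298.55202642173214 0.051299306640650695 0.06379507224425433
[[ 35  37  36  35  35  36  36  34  36  36  37  36  36  36  36  26 133 200
  181 137 141 142]
 [ 34  34  37  35  35  35  34  36  37  33  36  35  35  36  37  27 134 202
  182 139 142 142]
 [ 36  34  36  35  36  33  36  33  32  33  33  35  34  35  34  27 133 194
  175 138 139 140]
 [ 37  37  35  34  34  34  31  38  45  46  40  35  36  32  33  25 127 154
  138 127 129 131]
 [ 36  35  37  34  32  42  77 108 120 124 118  96  70  64  60  50 100 187
  185 159 163 152]
 [ 35  37  33  31  52 101 158 183 192 194 196 176 135 120 111 101 113 194
  215 214 212 177]
 [ 35  35  32  49 116 167 189 199 206 208 207 206 173 119 113 113 120 191
  211 211 177 137]
 [ 34  35  33 102 161 188 200 209 214 216 217 217 190 145 118 109 114 189
  210 210 178 136]
 [ 35  32  49 135 177 196 207 216 221 224 223 222 220 187 129 107 110 184
  203 199 168 130]
 [ 34  32  71 147 184 199 211 219 227 231 230
[... 690 characters left out ...]
243 238]
 [ 35  34  34  35  33  30  37  67  81  97 152 183 194 197 202 210 211 232
  231 226 231 217]
 [ 31  35  37  36  35  35  33  31  28  43 153 204 212 210 209 208 208 207
  207 207 207 207]
 [ 30  35  36  34  36  36  34  34  33  26 118 192 210 209 208 208 208 208
  208 208 208 209]
 [ 30  36  34  36  34  36  35  34  34  30  95 176 205 209 208 208 208 208
  208 208 208 208]
 [ 38  32  35  36  34  34  36  35  35  31  70 161 201 209 208 208 208 208
  208 208 208 208]]
w2.npz 59 pix 274.6271186440678 153.8135593220339 r 0.059887624483567464 ang 292.48039804634857 an med 292.35144914099 zmax 0.05698260864045353 ext 287.18343885447985 297.80041355621654 0.05725106523445565 0.06397919271893751
```

```bash
python3 -c "
from h import *
plan(112.7,gap=30,z=.093)"
```

```text
t 11.2333 pos [0.5943 0.1126 0.2512] rpy [ 1.799e+02 -1.000e-01 -1.600e+02] F [-0.2  0.2 -0.1] q6 -9
tool shift mm [ 42.4  33.6 158.4] rot [ 0.1 -0.1 -2.7]
now r 1.6193685719267894 behind 71.13353623119352 yaw-90 -249.99905053646188
```

Emit:
{"op": "step_arm", "data": {
  "moves": [
    {"rot":[0,0,-2.7],"xyz":[14,11,0],"claw":1},
    {"rot":[0,0,0],"xyz":[14,11.5,0],"claw":1},
    {"rot":[0,0,0],"xyz":[14,11,0],"claw":1},
    {"rot":[0,0,0],"xyz":[0,0,35],"claw":1},
    {"rot":[0,0,0],"xyz":[0,0,35],"claw":1},
    {"rot":[0,0,0],"xyz":[0,0,35],"claw":1},
    {"rot":[0,0,0],"xyz":[0,0,30],"claw":1},
    {"rot":[0,0,0],"xyz":[0,0,18],"claw":1},
    {"rot":[0,0,0],"xyz":[0,0,4],"claw":1},
    {"rot":[0,0,0],"xyz":[0,0,0],"claw":1}
  ]
}}

```text
clock: 12.07
position: [0.5419, 0.1278, 0.094]
orientation: [3.14, -0.003, -2.745]
ft_force: [0.5, 0.7, 0.3]
opening: 0.0003
grasp_force: 0.0
```

```bash
python3 -c "
from h import *
plan(112.7,gap=18,z=.093)"
```

```text
t 12.0667 pos [0.5419 0.1278 0.094 ] rpy [ 179.9   -0.2 -157.3] F [0.5 0.7 0.3] q6 -9
tool shift mm [10.7  1.4  1. ] rot [ 0.1 -0.2  0. ]
now r 32.559791611544355 behind 28.68462623799395 yaw-90 -247.28624435817952
```

Emit:
{"op": "step_arm", "data": {
  "moves": [
    {"rot":[0,0,0],"xyz":[3,1,1],"claw":1},
    {"rot":[0,0,0],"xyz":[2,0,0],"claw":1},
    {"rot":[0,0,0],"xyz":[2,0,0],"claw":1},
    {"rot":[0,0,0],"xyz":[1,0,0],"claw":1},
    {"rot":[0,0,0],"xyz":[1,0,0],"claw":1},
    {"rot":[0,0,0],"xyz":[1,0,0],"claw":1},
    {"rot":[0,0,0],"xyz":[0.7,0,0],"claw":1},
    {"rot":[0,0,0],"xyz":[0,0,0],"claw":1},
    {"rot":[0,0,0],"xyz":[0,0,0],"claw":1},
    {"rot":[0,0,0],"xyz":[0,0,0],"claw":1}
  ]
}}

```text
clock: 12.9
position: [0.5334, 0.1246, 0.0949]
orientation: [3.141, 0.001, -2.746]
ft_force: [0.7, -0.4, 0.4]
opening: -0.0
grasp_force: 0.3
```

```bash
python3 -c "
from meas import *
plan(112.7,gap=18,z=.093); meas(c0=(.528,.087))"
```

```text
t 12.9 pos [0.5334 0.1246 0.0949] rpy [ 1.800e+02  1.000e-01 -1.573e+02] F [ 0.7 -0.4  0.4] q6 -10
tool shift mm [1.6 1.2 1.9] rot [ 0.   0.1 -0. ]
now r 32.85147103395891 behind 19.602641724589308 yaw-90 -247.32276928795585
disc depth h 0.0628 c [0.5234 0.0841 0.0516] notch(r,ang,width deg) [(0.051, np.float64(41.3), np.float64(140.5)), (0.053, np.float64(209.6), np.float64(220.5)), (0.055, np.float64(193.6), np.float64(258.0))] bar (array([0.5269, 0.0885, 0.0764]), 6152, np.float64(107.5))
```

Emit:
{"op": "step_arm", "data": {
  "moves": [
    {"rot":[0,0,0],"xyz":[0,0,1],"claw":1},
    {"rot":[0,0,0],"xyz":[1,0,0],"claw":1},
    {"rot":[0,0,0],"xyz":[0.7,0,0],"claw":1},
    {"rot":[0,0,0],"xyz":[0,0,0],"claw":1},
    {"rot":[0,0,0],"xyz":[0,0,0],"claw":1},
    {"rot":[0,0,0],"xyz":[0,0,0],"claw":1},
    {"rot":[0,0,0],"xyz":[0,0,0],"claw":1},
    {"rot":[0,0,0],"xyz":[0,0,0],"claw":1},
    {"rot":[0,0,0],"xyz":[0,0,0],"claw":1},
    {"rot":[0,0,0],"xyz":[0,0,0],"claw":1}
  ]
}}

```text
clock: 13.78
position: [0.5316, 0.1238, 0.0938]
orientation: [3.141, 0.0, -2.746]
ft_force: [0.2, -0.6, 0.2]
opening: 0.0001
grasp_force: 0.0
```

```bash
python3 -c "
from meas import *
plan(112.7,gap=18,z=.093)"
```

```text
t 13.7833 pos [0.5316 0.1238 0.0938] rpy [ 180.     0.  -157.3] F [ 0.2 -0.6  0.2] q6 -10
tool shift mm [-0.4  1.2  0.8] rot [ 0.  0. -0.]
now r 32.84250609104107 behind 17.62209286441939 yaw-90 -247.32338013975777
```

Emit:
{"op": "step_arm", "data": {
  "moves": [
    {"rot":[0,0,0],"xyz":[-8,0,0],"claw":1},
    {"rot":[0,0,0],"xyz":[-10,0,0],"claw":1},
    {"rot":[0,0,0],"xyz":[0,0,-25],"claw":1},
    {"rot":[0,0,0],"xyz":[0,0,-35],"claw":1},
    {"rot":[0,0,0],"xyz":[-10,-11,-35],"claw":1},
    {"rot":[0,0,0],"xyz":[-12,-11,-35],"claw":1},
    {"rot":[0,0,0],"xyz":[-12,-11,-28],"claw":1},
    {"rot":[0,0,0],"xyz":[0,0,0],"claw":1},
    {"rot":[0,0,0],"xyz":[0,0,0],"claw":1},
    {"rot":[0,0,0],"xyz":[0,0,0],"claw":1}
  ]
}}

```text
clock: 14.62
position: [0.5927, 0.1136, 0.251]
orientation: [3.141, -0.0, -2.746]
ft_force: [0.3, 0.4, 0.7]
opening: 0.0002
grasp_force: 0.0
```

Run:
```python
from meas import *
p,d,z,*_=meas(); np.savez("w5.npz",p=p,d=d,**z)
u,v=proj(z,[.551,.033,.055]); u,v=int(u),int(v); 
cv2.imwrite("pics/w5.png",cv2.resize(p[max(v-40,0):v+60,max(u-40,0):u+110],None,fx=5,fy=5,interpolation=2)[:,:,::-1])
```

```text
disc depth h 0.0627 c [0.5281 0.0867 0.0552] notch(r,ang,width deg) [(0.051, np.float64(292.5), np.float64(18.5)), (0.053, np.float64(293.0), np.float64(18.5)), (0.055, np.float64(293.0), np.float64(18.5))] bar (array([0.5282, 0.0863, 0.0763]), 1580, np.float64(112.7))
```

View pics/w5.png

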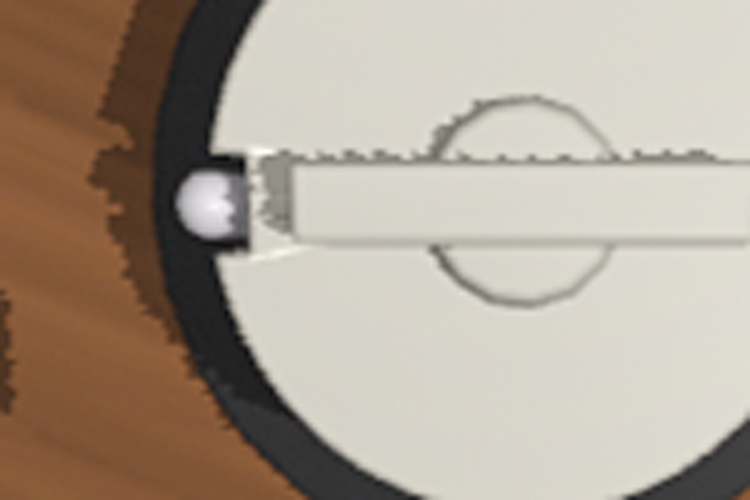

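The picture shows the pin centred in the notch, at about (210,205) in the crop; the bar is at 112.7° against 292.7° for the pin. Next I'll go over the middle of the bar and press.

```bash
python3 -c "
from h import *
to([.528,.0866,.108],-157.3)"
```

```text
t 14.6667 pos [0.5921 0.1135 0.2504] rpy [ 1.799e+02 -1.000e-01 -1.573e+02] F [-0.1  0.3 -0.4] q6 -12
tool shift mm [ 69.3  -0.3 142.5] rot [ 0.1 -0.1 -0. ]
```

Emit:
{"op": "step_arm", "data": {
  "moves": [
    {"rot":[0,0,0],"xyz":[23,0,0],"claw":1},
    {"rot":[0,0,0],"xyz":[23,0,0],"claw":1},
    {"rot":[0,0,0],"xyz":[23.5,0,0],"claw":1},
    {"rot":[0,0,0],"xyz":[0,0,35],"claw":1},
    {"rot":[0,0,0],"xyz":[0,0,35],"claw":1},
    {"rot":[0,0,0],"xyz":[0,0,35],"claw":1},
    {"rot":[0,0,0],"xyz":[0,0,25],"claw":1},
    {"rot":[0,0,0],"xyz":[0,0,10],"claw":1},
    {"rot":[0,0,0],"xyz":[0,0,0],"claw":1},
    {"rot":[0,0,0],"xyz":[0,0,0],"claw":1}
  ]
}}

```text
clock: 15.5
position: [0.5279, 0.0868, 0.1118]
orientation: [3.141, -0.001, -2.745]
ft_force: [0.0, 0.2, 0.3]
opening: -0.0001
grasp_force: 0.0
```

```bash
python3 -c "
from h import *
to([.528,.0866,.0905],-157.3)"
```

```text
t 15.5 pos [0.5279 0.0868 0.1118] rpy [ 180.    -0.  -157.3] F [0.  0.2 0.3] q6 -13
tool shift mm [-0.1 -0.3 21.3] rot [ 0. -0. -0.]
```

Emit:
{"op": "step_arm", "data": {
  "moves": [
    {"rot":[0,0,0],"xyz":[0,0,3],"claw":1},
    {"rot":[0,0,0],"xyz":[0,0,3],"claw":1},
    {"rot":[0,0,0],"xyz":[0,0,2],"claw":1},
    {"rot":[0,0,0],"xyz":[0,0,1],"claw":1},
    {"rot":[0,0,0],"xyz":[0,0,1],"claw":1},
    {"rot":[0,0,0],"xyz":[0,0,1],"claw":1},
    {"rot":[0,0,0],"xyz":[0,0,1],"claw":1},
    {"rot":[0,0,0],"xyz":[0,0,1],"claw":1},
    {"rot":[0,0,0],"xyz":[0,0,0],"claw":1},
    {"rot":[0,0,0],"xyz":[0,0,0],"claw":1}
  ]
}}

```text
clock: 16.33
position: [0.5285, 0.0867, 0.099]
orientation: [3.141, 0.001, -2.746]
ft_force: [0.7, -1.3, 3.0]
opening: -0.0
grasp_force: 1.2
```

Emit:
{"op": "step_arm", "data": {
  "moves": [
    {"rot":[0,0,0],"xyz":[0,0,0.8],"claw":1},
    {"rot":[0,0,0],"xyz":[0,0,0.8],"claw":1},
    {"rot":[0,0,0],"xyz":[0,0,0.8],"claw":1},
    {"rot":[0,0,0],"xyz":[0,0,0.8],"claw":1},
    {"rot":[0,0,0],"xyz":[0,0,0.8],"claw":1},
    {"rot":[0,0,0],"xyz":[0,0,0.8],"claw":1},
    {"rot":[0,0,0],"xyz":[0,0,0],"claw":1},
    {"rot":[0,0,0],"xyz":[0,0,0],"claw":1},
    {"rot":[0,0,0],"xyz":[0,0,0],"claw":1},
    {"rot":[0,0,0],"xyz":[0,0,0],"claw":1}
  ]
}}

```text
clock: 17.17
position: [0.5282, 0.0867, 0.0939]
orientation: [3.141, 0.0, -2.746]
ft_force: [0.5, -0.6, 1.5]
opening: 0.0002
grasp_force: 0.6
```

Emit:
{"op": "step_arm", "data": {
  "moves": [
    {"rot":[0,0,0],"xyz":[0,0,0.8],"claw":1},
    {"rot":[0,0,0],"xyz":[0,0,0.8],"claw":1},
    {"rot":[0,0,0],"xyz":[0,0,0.8],"claw":1},
    {"rot":[0,0,0],"xyz":[0,0,0.5],"claw":1},
    {"rot":[0,0,0],"xyz":[0,0,0.3],"claw":1},
    {"rot":[0,0,0],"xyz":[0,0,0],"claw":1},
    {"rot":[0,0,0],"xyz":[0,0,0],"claw":1},
    {"rot":[0,0,0],"xyz":[0,0,0],"claw":1},
    {"rot":[0,0,0],"xyz":[0,0,0],"claw":1},
    {"rot":[0,0,0],"xyz":[0,0,0],"claw":1}
  ]
}}

```text
clock: 18.0
position: [0.5282, 0.0867, 0.0907]
orientation: [3.141, 0.0, -2.746]
ft_force: [0.2, 0.5, 1.6]
opening: 0.0001
grasp_force: 0.8
```

Emit:
{"op": "step_arm", "data": {
  "moves": [
    {"rot":[0,0,0],"xyz":[0,0,0.3],"claw":1},
    {"rot":[0,0,0],"xyz":[0,0,0.3],"claw":1},
    {"rot":[0,0,0],"xyz":[0,0,0.3],"claw":1},
    {"rot":[0,0,0],"xyz":[0,0,0],"claw":1},
    {"rot":[0,0,0],"xyz":[0,0,0],"claw":1},
    {"rot":[0,0,0],"xyz":[0,0,0],"claw":1},
    {"rot":[0,0,0],"xyz":[0,0,0],"claw":1},
    {"rot":[0,0,0],"xyz":[0,0,0],"claw":1},
    {"rot":[0,0,0],"xyz":[0,0,0],"claw":1},
    {"rot":[0,0,0],"xyz":[0,0,0],"claw":1}
  ]
}}

```text
clock: 18.83
position: [0.5282, 0.0867, 0.0901]
orientation: [3.141, 0.001, -2.746]
ft_force: [-1.1, 0.5, 5.2]
opening: -0.0001
grasp_force: 2.6
```

Emit:
{"op": "step_arm", "data": {
  "moves": [
    {"rot":[0,0,0],"xyz":[0,0,0.3],"claw":1},
    {"rot":[0,0,0],"xyz":[0,0,0.3],"claw":1},
    {"rot":[0,0,0],"xyz":[0,0,0],"claw":1},
    {"rot":[0,0,0],"xyz":[0,0,0],"claw":1},
    {"rot":[0,0,0],"xyz":[0,0,0],"claw":1},
    {"rot":[0,0,0],"xyz":[0,0,0],"claw":1},
    {"rot":[0,0,0],"xyz":[0,0,0],"claw":1},
    {"rot":[0,0,0],"xyz":[0,0,0],"claw":1},
    {"rot":[0,0,0],"xyz":[0,0,0],"claw":1},
    {"rot":[0,0,0],"xyz":[0,0,0],"claw":1}
  ]
}}

```text
clock: 19.67
position: [0.5283, 0.0867, 0.09]
orientation: [3.141, 0.001, -2.746]
ft_force: [-3.1, 0.4, 9.9]
opening: -0.0
grasp_force: 4.6
```

The tool has stopped at z = 0.090 and the force is climbing to about 10 N, which means the flange is seated. I'll retreat and check.

Emit:
{"op": "step_arm", "data": {
  "moves": [
    {"rot":[0,0,0],"xyz":[0,0,-2],"claw":1},
    {"rot":[0,0,0],"xyz":[0,0,-8],"claw":1},
    {"rot":[0,0,0],"xyz":[0,0,-30],"claw":1},
    {"rot":[0,0,0],"xyz":[0,0,-40],"claw":1},
    {"rot":[0,0,0],"xyz":[0,0,-40],"claw":1},
    {"rot":[0,0,0],"xyz":[-23,0,-40],"claw":1},
    {"rot":[0,0,0],"xyz":[-24,0,0],"claw":1},
    {"rot":[0,0,0],"xyz":[-24,0,0],"claw":1},
    {"rot":[0,0,0],"xyz":[0,0,0],"claw":1},
    {"rot":[0,0,0],"xyz":[0,0,0],"claw":1}
  ]
}}

```text
clock: 20.5
position: [0.592, 0.1134, 0.2446]
orientation: [3.141, -0.001, -2.745]
ft_force: [-0.1, -0.1, -1.0]
opening: -0.0
grasp_force: 0.0
```

Run:
```python
from meas import *
s=ctrl.read_state(); print(s["clock"],s["position"],np.abs(s["joint_vel"]).max())
p,d,z,*_=meas(h=.051); cv2.imwrite("pics/w6.png",p[:,:,::-1])
```

```text
20.5 [0.59204366 0.11339008 0.24455712] 0.03804325272168196
disc depth h 0.0513 c [0.5282 0.0868 0.0552] notch(r,ang,width deg) [(0.051, np.float64(292.5), np.float64(18.5)), (0.053, np.float64(292.8), np.float64(19.0)), (0.055, np.float64(292.7), np.float64(19.5))] bar (array([0.5281, 0.0862, 0.0648]), 1549, np.float64(112.8))
```

View pics/w6.png

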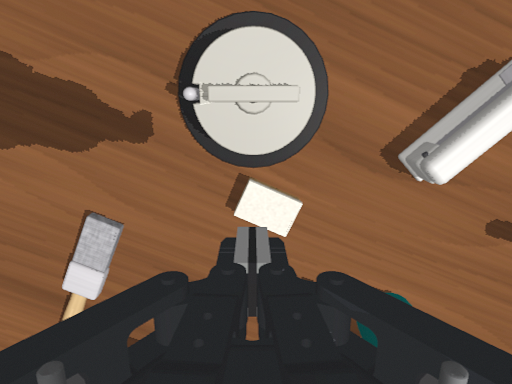

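The flange is home: the disc top measures 51.3 mm (51 expected) and the bar top 64.8 mm (65 expected). The pin at (191,93) stands through the notch and the hand is clear.

```bash
python3 -c "
from cell import ctrl
print(ctrl.job_done())"
```

```text
the job is handed in; nothing more can be done
None
```

The flange is turned onto the pin and pressed fully home, with the disc top measured at 51.3 mm (51 mm expected) and the pin in the notch; the hand is clear and the job was handed in at about 20.6 s, though the hand-in returned no verdict.

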